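# Load the braces into their carving cradles

## Task

Set the four narrow braces with sloping ends into the cradles on the luthier's bench, each one flat side down on the floor of the cradle whose trough is cut to its own length. Work in order of length, the longest brace first and the shortest last. Leave the two wide, square-ended blanks where they lie.

Things in the scene. Friction and masses are not known exactly. Their poses are not given: they have to be found in the camera images.
- brace_135_center (a point): The longest roughed-out brace, loose: a narrow pale bar 135 long, 16 wide, 26 high with a flat underside; the last 20 at each end slopes down to 10 high. The two ends are alike. The point is its centre, 13 above the underside; x runs along its length, z up. Weighs about 34 g. Sizes in mm.
- brace_110_center (a point): The second longest roughed-out brace, loose: a narrow pale bar 110 long, 16 wide, 26 high with a flat underside; the last 20 at each end slopes down to 10 high. The two ends are alike. The point is its centre, 13 above the underside; x runs along its length, z up. Weighs about 28 g. Sizes in mm.
- brace_85_center (a point): The third longest roughed-out brace, loose: a narrow pale bar 85 long, 16 wide, 26 high with a flat underside; the last 20 at each end slopes down to 10 high. The two ends are alike. The point is its centre, 13 above the underside; x runs along its length, z up. Weighs about 22 g. Sizes in mm.
- brace_60_center (a point): The shortest roughed-out brace, loose: a narrow pale bar 60 long, 16 wide, 26 high with a flat underside; the last 20 at each end slopes down to 10 high. The two ends are alike. The point is its centre, 13 above the underside; x runs along its length, z up. Weighs about 16 g. Sizes in mm.
- cradle_135_floor (a point): The cradle for the 135 brace, fixed: a low plywood block 165 x 44 with a rectangular open-topped trough 151 long, 30 wide and 5 deep, bounded by a darker 7 thick rim. The point is the centre of the trough's brown cork floor, 8 above the bench (rim top 13 above the bench); x runs along the trough, z up. Sizes in mm.
- cradle_110_floor (a point): The cradle for the 110 brace, fixed: a low plywood block 140 x 44 with a rectangular open-topped trough 126 long, 30 wide and 5 deep, bounded by a darker 7 thick rim. The point is the centre of the trough's brown cork floor, 8 above the bench (rim top 13 above the bench); x runs along the trough, z up. Sizes in mm.
- cradle_85_floor (a point): The cradle for the 85 brace, fixed: a low plywood block 115 x 44 with a rectangular open-topped trough 101 long, 30 wide and 5 deep, bounded by a darker 7 thick rim. The point is the centre of the trough's brown cork floor, 8 above the bench (rim top 13 above the bench); x runs along the trough, z up. Sizes in mm.
- cradle_60_floor (a point): The cradle for the 60 brace, fixed: a low plywood block 90 x 44 with a rectangular open-topped trough 76 long, 30 wide and 5 deep, bounded by a darker 7 thick rim. The point is the centre of the trough's brown cork floor, 8 above the bench (rim top 13 above the bench); x runs along the trough, z up. Sizes in mm.
- blank_a_center (a point): An uncut blank that must stay, loose: a square-ended pale bar 120 long, 28 wide, 22 high. The point is its centre; x along its length, z up. Sizes in mm.
- blank_b_center (a point): An uncut blank that must stay, loose: a square-ended pale bar 95 long, 28 wide, 22 high. The point is its centre; x along its length, z up. Sizes in mm.
Mind the look-alikes: they are no part of the job. Leave any red look-alike of the part that bears brace_85_center alone. What is shaped like the part that bears brace_110_center but pink or purple is not meant.

How it is judged:
On the way, in this order (a step that is already met when the one before it is completed fails the run):
1. the longest brace lies flat in its own cradle (x of brace_135_center in the frame of cradle_135_floor between -0.01 and 0.01 m and y of brace_135_center in the frame of cradle_135_floor between -0.009 and 0.009 m and z of brace_135_center in the frame of cradle_135_floor between 0.01 and 0.0165 m and angle between brace_135_center's own z axis and vertical below 0.08 rad and angle between the x axis of brace_135_center and the x axis of cradle_135_floor, either way round below 0.35 rad and linear speed of brace_135 below 0.02 m/s), for 0.2 s.
2. the second longest brace lies flat in its own cradle (x of brace_110_center in the frame of cradle_110_floor between -0.01 and 0.01 m and y of brace_110_center in the frame of cradle_110_floor between -0.009 and 0.009 m and z of brace_110_center in the frame of cradle_110_floor between 0.01 and 0.0165 m and angle between brace_110_center's own z axis and vertical below 0.08 rad and angle between the x axis of brace_110_center and the x axis of cradle_110_floor, either way round below 0.35 rad and linear speed of brace_110 below 0.02 m/s), for 0.2 s.
3. the third longest brace lies flat in its own cradle (x of brace_85_center in the frame of cradle_85_floor between -0.01 and 0.01 m and y of brace_85_center in the frame of cradle_85_floor between -0.009 and 0.009 m and z of brace_85_center in the frame of cradle_85_floor between 0.01 and 0.0165 m and angle between brace_85_center's own z axis and vertical below 0.08 rad and angle between the x axis of brace_85_center and the x axis of cradle_85_floor, either way round below 0.35 rad and linear speed of brace_85 below 0.02 m/s), for 0.2 s.
4. the shortest brace lies flat in its own cradle (x of brace_60_center in the frame of cradle_60_floor between -0.01 and 0.01 m and y of brace_60_center in the frame of cradle_60_floor between -0.009 and 0.009 m and z of brace_60_center in the frame of cradle_60_floor between 0.01 and 0.0165 m and angle between brace_60_center's own z axis and vertical below 0.08 rad and angle between the x axis of brace_60_center and the x axis of cradle_60_floor, either way round below 0.35 rad and linear speed of brace_60 below 0.02 m/s), for 0.2 s.
At the end, for the whole second after the job is handed in: Every brace lies at rest, flat side down, on the floor of the cradle of its own length, inside the rim: centre within 10 mm along and 9 mm across the trough's centre, 10 to 16.5 mm above its floor, tilted less than 0.08 rad and along the trough within 0.35 rad (all of step 1 and all of step 2 and all of step 3 and all of step 4); the robot touches nothing.
It fails at once if a blank was moved more than 20 mm (distance of blank_a_center from where it was at the start of the episode above 0.02 m).
It fails at once if a blank was moved more than 20 mm (distance of blank_b_center from where it was at the start of the episode above 0.02 m).
It also fails if it takes over 102 s, if anything falls off the work surface, if the arm or the gripper's body presses on something with over 40 N, if the wrist force passes 120 N, or if a joint passes its speed limit or range.

## Robot

A 6-joint arm with a two-finger parallel gripper is mounted at the origin on the work surface. World frame = base frame: x ahead of the robot, y to its left, z up, the work surface at z = 0. Lengths are in m, angles in rad, forces in N, time in s.
With the tool pointing down it reaches from about 0.4 to 0.825 m from the base axis. Payload 7 kg.
Tool frame: the origin (TCP) lies at the centre of the arm's flange, where the gripper is bolted on; the fingertips stand 178 mm ahead of it and the grasp point (between the pads) lies 159 mm ahead of it; z points along the fingers, y is the direction in which the jaws open and shut (so a half turn about z gives the same grasp; the last joint's range is limited). The gripper opens to 88 mm and grips with 3 to 60 N. Pads are 19 mm wide; open, the fingers measure 130 mm over their backs; the gripper's body (78 mm by 193 mm) begins 47 mm behind the grasp point.
Start: joints at [1.494, 0.359, 0.012, 0, -1.224, -0.288], TCP at [0.241, 0.631, 0.405] pointing down, gripper open.
Joint ranges: [-3.07, 3.07], [-1.43, 2.12], [-1.02, 1.25], [-3.03, 1.67], [-3.05, -0], [-3.03, 3.03]. Speed limits (rad/s): [2.39, 2.39, 3.01, 3.14, 3.14, 3.14].

## Interface

Orientations are given as [roll, pitch, yaw] about the fixed x, y, z axes, in that order (R = Rz(yaw) Ry(pitch) Rx(roll)).
In Python, from station import arm gives the robot as it stands.
- The arm moves only by the shell command python3 -m handwheel 'ROWS' [OPENING] [FORCE]. ROWS is JSON, a list of rows, each a list of 4 numbers: the shift along the world's x, y, z in cm, then the turn about the world's z in rad. In form: [[dx, dy, dz, yaw], ...]. A call has 1 to 20 rows; each row shifts and turns the commanded pose from where the row before left it; what a row does not reach is not made up. A row lasts 1/10 s, in which the tool goes at most 50 mm and 8.59 degrees, less where a joint would pass 70% of its speed; a pose out of reach is approached as far as the arm can. A call is refused whole if a number of a shift passes 5 or a number of a turn 0.15, either way. A call with a gripper value outside its range is refused whole. OPENING is the closure, from 0 (fully open) to 1 (shut), set as the call begins (- or left out, the last holds). The fingers move at their own pace and stop on an object; FORCE is the grip in N (left out, the last holds). Time passes only in rows, so rows that do not move let the fingers close. It gives the time, the measured TCP pose, the force and the opening at its end, in the units of the state.
- arm.get_state(): the state, without advancing time (a new reading comes with each control period).
- arm.grab_frame(name): name is "side" or "top"; returns a dict with "image" (480x640x3 uint8, red, green, blue), "depth" (480x640 float32, m along the optical axis (not along the pixel's ray), 0 where there is no reading), "vfov" (degrees; the focal length in pixels is half the picture's height over the tangent of half this angle, whatever the lens; pixels are square), "cx", "cy" (the principal point, pixels), "rvec" (rotation vector, rad) and "tvec" (3), from world to camera coordinates, as OpenCV has them. Camera axes: x right, y down, z forward; pixel columns grow to the right and rows downward; lengths in m; the calibration is good to about 2 mm. A picture is of the moment at which its call begins.
- arm.job_done(): hands the job in, once; it reports no verdict.
The state is a dict: "t": time; "q": joint angles; "qd": joint speeds; "joint_efforts": joint torques, N m; "eef_pos": TCP position; "ee_rot": TCP orientation; "force": force on the tool from outside, world axes, zero at the start; "moment": the same for the moment, N m; "width": finger opening in m.
Only numpy, scipy, OpenCV 4.12 (cv2) and the standard library are available. Lean on these libraries where they do the work, as an engineer would, in place of code of your own. Each camera call takes 0.05 s, during which the arm holds its last target.

## Working session

There is one attempt and no reset: what is moved stays moved. The work goes in short steps, Python scripts to look and compute and a shell command to move; the robot and the scene stay as the last step left them, time stands still between calls to the robot, and variables do not carry over. Pictures are saved under pics/ and viewed, and the job is handed in when it is done.

```bash
ls; mkdir -p pics
python3 - <<'E'
from station import arm
import cv2, numpy as np
s=arm.get_state(); print(s)
for n in("top","side"):
    f=arm.grab_frame(n); np.savez(f"pics/{n}0.npz",**f)
    cv2.imwrite(f"pics/{n}0.png",f["image"][:,:,::-1]); print(n,f["vfov"],f["cx"],f["cy"],f["rvec"],f["tvec"],(f["depth"]==0).mean())
E
```

```text
pics
{'t': 0.0, 'q': array([ 1.49412431e+00,  3.59364441e-01,  1.10586445e-02, -3.52150750e-04,
       -1.22409708e+00, -2.88099922e-01]), 'qd': array([ 0.00055099, -0.00020337,  0.00093215, -0.00100402, -0.0006611 ,
       -0.00264445]), 'joint_efforts': array([-6.50894999e-04, -5.82721961e+01,  2.93045551e+01,  6.99691460e+00,
        6.80463592e-03, -1.75280138e-04]), 'eef_pos': array([0.24072776, 0.63040094, 0.40373651]), 'ee_rot': array([ 3.13995825e+00, -1.39112773e-04, -3.64891748e-01]), 'force': array([-1.11093276,  0.34585321,  0.07843135]), 'moment': array([-0.05555704, -0.00377575,  0.03557835]), 'width': 0.08760907181421378}
top 57.52455877692765 329.65539753196646 243.19786049127225 [ 2.11102305 -2.15753826  0.1674429 ] [0.04766437 0.51672018 0.77426966] 0.003932291666666666
side 55.379314611669216 317.84026758767425 239.2933852213172 [ 0.36024115 -2.81801199  1.1025977 ] [0.50801295 0.09347245 0.95774197] 0.0038834635416666666
```

View pics/top0.png

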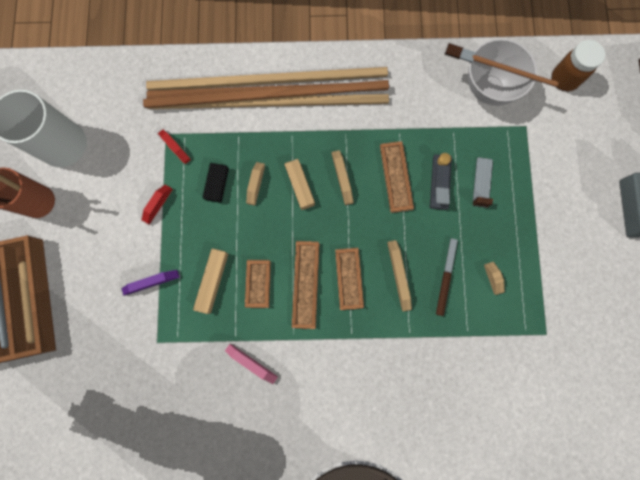

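View pics/side0.png

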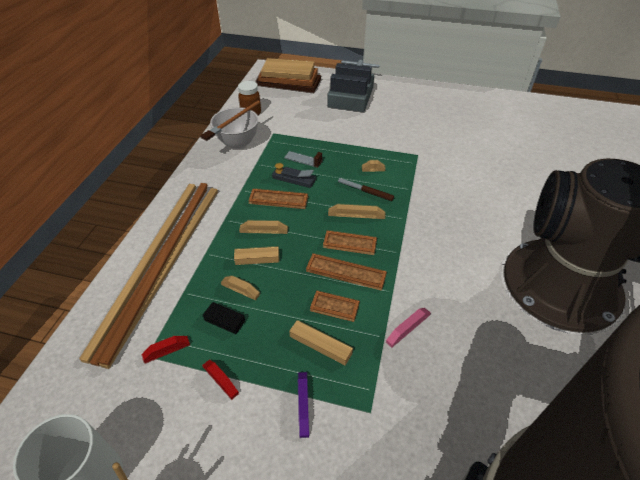

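```bash
cat > h.py <<'E'
import numpy as np, cv2
def cam(f):
    fl=240/np.tan(np.radians(float(f["vfov"]))/2); R=cv2.Rodrigues(np.array(f["rvec"],float))[0]; return fl,R,np.array(f["tvec"],float)
def ray(f,uv,z):
    fl,R,t=cam(f); uv=np.atleast_2d(uv).astype(float)
    d=np.c_[(uv[:,0]-f["cx"])/fl,(uv[:,1]-f["cy"])/fl,np.ones(len(uv))]@R; c=-R.T@t
    return c+d*((z-c[2])/d[:,2])[:,None]
def depthpts(f,uv):
    fl,R,t=cam(f); uv=np.atleast_2d(uv); Z=f["depth"][uv[:,1].astype(int),uv[:,0].astype(int)]
    p=np.c_[(uv[:,0]-f["cx"])/fl*Z,(uv[:,1]-f["cy"])/fl*Z,Z]; return (p-t)@R
def proj(f,P):
    fl,R,t=cam(f); p=np.atleast_2d(P)@R.T+t; return np.c_[p[:,0]/p[:,2]*fl+f["cx"],p[:,1]/p[:,2]*fl+f["cy"]]
def maskcomps(f,lo,hi,amin=60):
    hsv=cv2.cvtColor(f["image"],cv2.COLOR_RGB2HSV); m=cv2.inRange(hsv,lo,hi)
    n,l,st,ce=cv2.connectedComponentsWithStats(m); return hsv,m,l,[(i,st[i],ce[i]) for i in range(1,n) if st[i][4]>amin]
E
python3 - <<'E'
from h import *
f=dict(np.load("pics/top0.npz"))
hsv=cv2.cvtColor(f["image"],cv2.COLOR_RGB2HSV)
for p in [(256,183),(300,184),(343,177),(400,275),(211,281),(495,277),(395,177),(306,285),(258,284),(258,263),(350,300)]: print(p,hsv[p[1],p[0]])
c=-cam(f)[1].T@cam(f)[2];print("cam",c)
# objects: not green inside mat
m=(cv2.inRange(hsv,(5,50,60),(25,255,255)))
m[:, :190]=0;m[:,515:]=0;m[:135]=0;m[330:]=0
n,l,st,ce=cv2.connectedComponentsWithStats(m)
for i in range(1,n):
    if st[i][4]<80: continue
    yx=np.argwhere(l==i); uv=yx[:,::-1]
    P=depthpts(f,uv); r=cv2.minAreaRect(uv.astype(np.float32))
    z=np.percentile(P[:,2],[5,50,95])
    for zz in ([.008,.013] if z[2]<.018 else [0.024]):
        W=ray(f,uv,zz)[:,:2]; r=cv2.minAreaRect((W*1000).astype(np.float32))
        print(ce[i].round(),st[i][4],"z",(z*1000).round(1),"plane",zz,"rect",np.round(r[0],1),np.round(r[1],1),round(r[2],1))
# mat z
print(depthpts(f,[[230,230],[450,150],[500,320],[300,420]]).round(4))
E
python3 - <<'E'
import cv2
a=cv2.imread("pics/top0.png")[125:345,185:525]
cv2.imwrite("pics/crop0.png",cv2.resize(a,None,fx=2.3,fy=2.3,interpolation=cv2.INTER_CUBIC))
E
```

```text
(256, 183) [ 17  99 172]
(300, 184) [ 18  99 185]
(343, 177) [ 17 101 181]
(400, 275) [ 18  99 181]
(211, 281) [ 17 100 201]
(495, 277) [ 17  98 179]
(395, 177) [ 14 113 144]
(306, 285) [ 14 109 157]
(258, 284) [ 14 110 155]
(258, 263) [ 13 129 142]
(350, 300) [ 14 110 157]
cam [0.38585949 0.03334331 0.84780058]
[396. 177.] 1640 z [ 5.6 10.2 15.4] plane 0.008 rect [656.1 -99.2] [143.8  47.3] 6.6
[396. 177.] 1640 z [ 5.6 10.2 15.4] plane 0.013 rect [654.4 -98.4] [143.   47.1] 6.6
[342. 177.] 504 z [ 2.8 25.2 28.6] plane 0.024 rect [651.4   8.5] [109.6  18.9] 12.8
[444. 159.] 145 z [16.1 35.  39.6] plane 0.024 rect [ 683.3 -191. ] [25.5 25.1] 86.5
[299. 184.] 729 z [ 6.8 22.7 25.2] plane 0.024 rect [639.9  93. ] [100.1  29.3] 19.0
[254. 183.] 431 z [ 6.6 23.8 28.7] plane 0.024 rect [643.2 181.3] [21.3 84. ] 77.0
[305. 285.] 2074 z [ 6.1  9.9 15. ] plane 0.008 rect [445.4  84.8] [ 45.8 167.1] 86.5
[305. 285.] 2074 z [ 6.1  9.9 15. ] plane 0.013 rect [445.1  84.5] [ 45.5 166.1] 86.5
[400. 275.] 742 z [ 2.5 25.1 28.2] plane 0.024 rect [457.2 -94.5] [132.2  20.6] 9.7
[210. 281.] 1107 z [ 8.4 22.3 25. ] plane 0.024 rect [454.1 262.7] [ 33.2 119.9] 74.3
[349. 279.] 1458 z [ 5.3 10.  15.2] plane 0.008 rect [454.4   0.8] [117.6  45.9] 3.3
[349. 279.] 1458 z [ 5.3 10.  15.2] plane 0.013 rect [454.   1.] [116.9  45.6] 3.3
[257. 284.] 1157 z [ 5.9 10.3 15.1] plane 0.008 rect [448.3 176.8] [46.5 90.4] 88.2
[257. 284.] 1157 z [ 5.9 10.3 15.1] plane 0.013 rect [448. 176.] [46.3 89.9] 88.2
[495. 278.] 373 z [ 5.9 20.1 27.9] plane 0.024 rect [ 448.5 -273.9] [58.3 25.2] 15.4
[443. 293.] 288 z [11.4 15.1 18. ] plane 0.024 rect [ 421.4 -173.5] [12.5 81.1] 75.6
[[ 5.550e-01  2.326e-01  2.100e-03]
 [ 7.106e-01 -2.117e-01  7.000e-04]
 [ 3.691e-01 -2.850e-01 -9.000e-04]
 [ 1.960e-01  9.810e-02  2.000e-03]]
```

View pics/crop0.png

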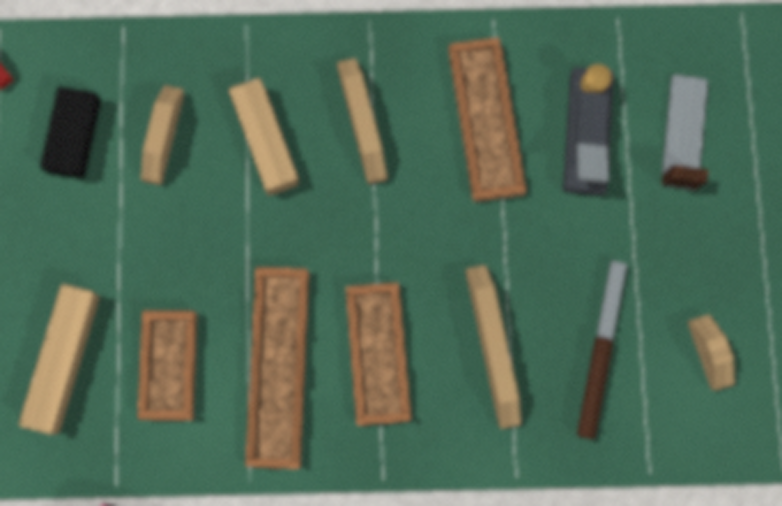

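The lookalikes are well separated. Candidates in the top picture:
- Pale narrow bars with sloping ends: (400,275), (343,177), (256,183) and (495,277).
- Wide square-ended blanks: (300,184) and (211,281).
- Red pieces at (173,146) and (156,203), purple at (150,282), pink at (251,363), black block at (216,183). None of these is wanted.

In the crop, the four narrow ones have sloped ends, with ascending lengths (495)<(256)<(343)<(400). Cradles by measured outer length are 165→(305,285), 140→(396,177), 115→(349,279) and 90→(257,284). Next I'll fix the poses precisely.

```bash
cat > meas.py <<'E'
from h import *
def top_pose(f,ce,half=(45,55),zt=0.026,zlo=0.0215,name="top"):
    # pixels near ce, pale, depth z above zlo
    hsv=cv2.cvtColor(f["image"],cv2.COLOR_RGB2HSV)
    m=cv2.inRange(hsv,(5,50,60),(25,255,255))
    n,l,st,_=cv2.connectedComponentsWithStats(m); i=l[int(ce[1]),int(ce[0])]
    uv=np.argwhere(l==i)[:,::-1]; P=depthpts(f,uv); sel=(P[:,2]>zlo)&(P[:,2]<zt+.006)
    W=ray(f,uv[sel],zt)[:,:2]*1000
    r=cv2.minAreaRect(W.astype(np.float32)); 
    c=W.mean(0); u,s,v=np.linalg.svd(W-c,full_matrices=False); d=v[0]*np.sign(v[0][0])
    a=np.arctan2(d[1],d[0])
    return c,a,r,len(W),P[sel]
E
python3 - <<'E'
from meas import *
ft=dict(np.load("pics/top0.npz")); fs=dict(np.load("pics/side0.npz"))
B={135:((400,275),(357,212)),110:((343,177),(264,228)),85:((256,183),(240,288)),60:((495,277),(374,167))}
for k,(a,b) in B.items():
    for nm,f,p in(("top",ft,a),("side",fs,b)):
        c,an,r,n,P=top_pose(f,p); print(k,nm,n,c.round(1),"ang",round(an,3),"rect",np.round(r[0],1),np.round(r[1],1),"dep",(np.median(P,0)*1000).round(1))
C={135:((305,272),(345,271)),110:((396,177),(278,199)),85:((349,279),(350,243)),60:((257,284),(334,305))}
for k,(a,b) in C.items():
    for nm,f,p in(("top",ft,a),("side",fs,b)):
        hsv=cv2.cvtColor(f["image"],cv2.COLOR_RGB2HSV); m=cv2.inRange(hsv,(5,50,60),(25,255,255))
        m=cv2.morphologyEx(m,cv2.MORPH_CLOSE,np.ones((3,3)))
        n,l,st,ce=cv2.connectedComponentsWithStats(m); i=l[p[1],p[0]]; uv=np.argwhere(l==i)[:,::-1].astype(float)
        W=ray(f,uv,.012)[:,:2]*1000; r=cv2.minAreaRect(W.astype(np.float32)); c=W.mean(0);v=np.linalg.svd(W-c,full_matrices=False)[2][0]; v*=np.sign(v[0])
        print(k,nm,i,c.round(1),"ang",round(np.arctan2(v[1],v[0]),3),np.round(r[0],1),np.round(r[1],1))
E
```

```text
135 top 499 [457.2 -94.6] ang 0.168 rect [456.8 -94.7] [109.1  16.8] dep [456.8 -94.6  26.3]
135 side 262 [455.2 -92.9] ang 0.174 rect [456.1 -91.7] [108.2  22.6] dep [455.4 -93.8  25.3]
110 top 341 [654.6   9.5] ang 0.222 rect [652.9   9.3] [87.9 16.6] dep [654.1   9.5  26.5]
110 side 210 [652.5  12. ] ang 0.236 rect [652.4  13.2] [80.1 19.2] dep [652.4  11.   25.1]
85 top 242 [646.  182.4] ang -0.223 rect [644.4 182.7] [17.1 62.6] dep [646.  182.5  26.5]
85 side 191 [643.1 184.4] ang -0.205 rect [642.6 184.8] [19.4 55.1] dep [643.6 184.   25.2]
60 top 162 [ 448.2 -275.4] ang 0.342 rect [ 449.1 -275.3] [36.  18.1] dep [ 448.2 -275.6   25.8]
60 side 62 [ 447.4 -273.1] ang 0.481 rect [ 448.4 -272.9] [34.3 21.1] dep [ 447.4 -273.1   24.9]
135 top 16 [443.8  84.6] ang -0.059 [445.1  84.5] [ 45.5 166.3]
135 side 75 [440.2  88.8] ang -0.059 [441.7  88.2] [ 52.8 166.3]
110 top 7 [653.8 -98.7] ang 0.116 [654.8 -98.5] [143.1  47.1]
110 side 61 [650.3 -93.1] ang 0.109 [651.  -93.4] [142.5  55.8]
85 top 19 [453.4   0.9] ang 0.055 [454.1   0.9] [117.1  45.7]
85 side 71 [449.9   5.6] ang 0.057 [450.6   5. ] [116.3  54.3]
60 top 20 [447.7 176.2] ang -0.033 [448.  176.1] [46.3 90. ]
60 side 94 [444.2 179.9] ang -0.037 [444.7 179.2] [51.7 91.5]
```

```bash
python3 -m handwheel '[[1.8,-3,0,0.04],[1.8,-3.5,0,0.04],[1.8,-3.5,0,0.04],[1.8,-3.5,0,0.04],[1.8,-3.5,0,0.04],[1.8,-3.5,0,0.04],[1.8,-3.5,0,0.04],[1.8,-3.5,0,0.04],[1.8,-3.5,0,0.04],[1.8,-3.5,0,0.04],[1.8,-3.5,0,0.04],[1.8,-3.5,0,0.04]]' 0.5 20
python3 -m handwheel '[[0,-3.5,0,0.04],[0,-3.5,-1,0.015],[0,-3.5,-2,0],[0,-3.5,-2,0],[0,-3.5,-2,0],[0,-3.5,-2,0],[0,-3.5,-2,0],[0,-3.5,-2,0],[0,-3,-1,0],[0,0,0,0],[0,0,0,0],[0,0,0,0]]'
```

```text
t: 1.3
eef_pos: [0.4571, 0.214, 0.4046]
ee_rot: [-3.142, 0.0, 0.117]
force: [1.1, 0.4, -0.1]
width: 0.0438
t: 2.5
eef_pos: [0.4571, -0.0941, 0.265]
ee_rot: [3.142, -0.001, 0.17]
force: [0.2, -0.3, 0.4]
width: 0.0439
```

```bash
python3 -m handwheel '[[0,0,-2,0],[0,0,-2,0],[0,0,-1.5,0],[0,0,-1.2,0],[0,0,-0.7,0],[0,0,-0.4,0],[0,0,0,0],[0,0,0,0]]'
cat > snap.py <<'E'
import sys
from station import arm
from h import *
for n in sys.argv[2:]:
    f=arm.grab_frame(n); np.savez(f"pics/{n}{sys.argv[1]}.npz",**f); cv2.imwrite(f"pics/{n}{sys.argv[1]}.png",f["image"][:,:,::-1])
E
python3 snap.py 1 side
```

```text
t: 3.3
eef_pos: [0.4571, -0.0942, 0.1872]
ee_rot: [3.142, -0.001, 0.171]
force: [0.1, 0.4, -0.2]
width: 0.0439
```

View pics/side1.png

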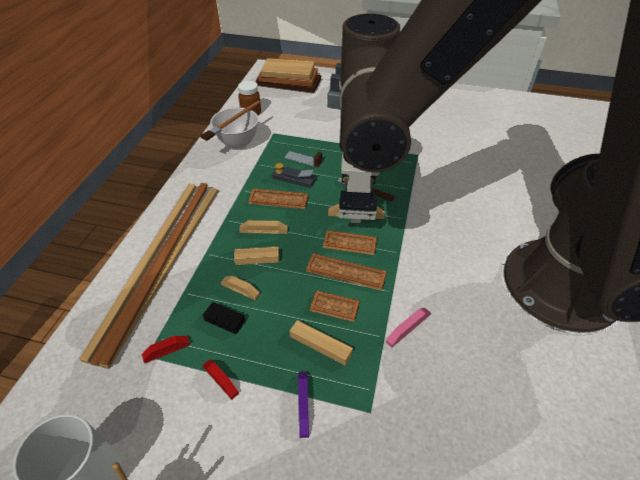

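The gripper straddles the longest brace at (357,210), centred, so I'll close.

```bash
python3 -m handwheel '[[0,0,0,0],[0,0,0,0],[0,0,0,0],[0,0,0,0],[0,0,0,0],[0,0,0,0],[0,0,0,0],[0,0,0,0]]' 1 20
python3 -m handwheel '[[0,0,0.5,0],[0,0,1,0],[0,0,2,0],[0,0,2,0],[0,0,0,0]]'
```

```text
t: 4.15
eef_pos: [0.4568, -0.0945, 0.1867]
ee_rot: [3.142, -0.0, 0.17]
force: [-1.0, 0.8, 1.7]
width: 0.0161
t: 4.65
eef_pos: [0.4579, -0.0943, 0.2447]
ee_rot: [3.141, -0.005, 0.171]
force: [0.2, -0.3, -0.7]
width: 0.0158
```

```bash
python3 -m handwheel '[[-0.1,1,0,-0.02],[-0.2,2,0,-0.03],[-0.2,3,0,-0.03],[-0.2,3,0,-0.03],[-0.2,3,0,-0.03],[-0.2,3,0,-0.03],[-0.1,2,0,-0.03],[-0.1,1,0,-0.03],[0,0,0,0],[0,0,0,0],[0,0,-1,0],[0,0,-1,0],[0,0,-1,0],[0,0,-0.5,0],[0,0,0,0],[0,0,0,0]]'
python3 snap.py 2 side; python3 -c "
import cv2;a=cv2.imread('pics/side2.png')[200:330,250:450];cv2.imwrite('pics/c2.png',cv2.resize(a,None,fx=4,fy=4,interpolation=cv2.INTER_CUBIC))"
```

```text
t: 6.25
eef_pos: [0.4439, 0.0855, 0.2065]
ee_rot: [3.141, 0.0, -0.06]
force: [-0.3, -0.2, -1.0]
width: 0.0157
```

View pics/c2.png

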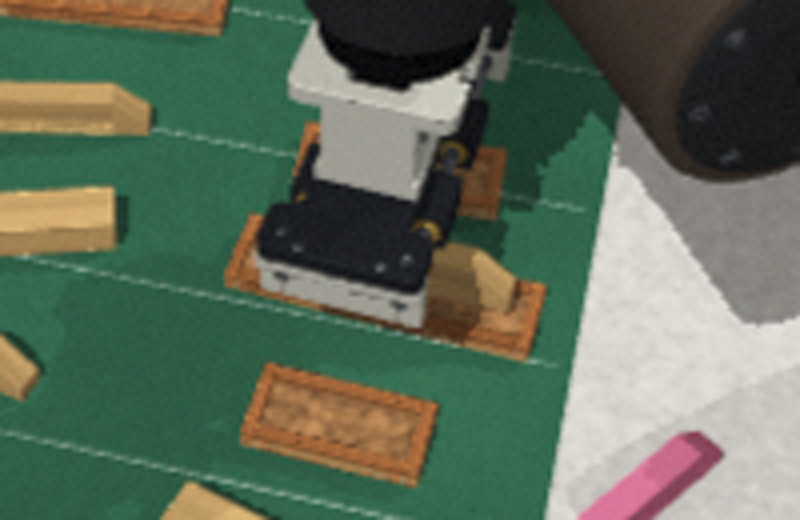

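The brace hangs over its cradle, with its near end at crop (510,290), inside the rim. Lower it 1.1 cm and release.

```bash
python3 -m handwheel '[[0,0,-0.4,0],[0,0,-0.4,0],[0,0,-0.2,0],[0,0,-0.1,0],[0,0,0,0],[0,0,0,0]]'
python3 -m handwheel '[[0,0,0,0],[0,0,0,0],[0,0,0,0],[0,0,0,0],[0,0,0,0]]' 0.6
python3 -m handwheel '[[0,0,1,0],[0,0,2,0],[0,0,2.5,0],[0,0,2.5,0],[2,-2,2,0.03],[3,-2,2,0.05],[3,-1,0,0.05],[4,-1,0,0.05],[3,-1,0,0.05],[3,-0.5,0,0.05],[0,0,0,0]]'
python3 snap.py 3 side top; python3 -c "
import cv2;a=cv2.imread('pics/side3.png')[130:330,200:450];cv2.imwrite('pics/c3.png',cv2.resize(a,None,fx=3,fy=3,interpolation=cv2.INTER_CUBIC))"
```

```text
t: 6.9
eef_pos: [0.4439, 0.0856, 0.1957]
ee_rot: [3.142, -0.0, -0.06]
force: [0.1, -0.4, -0.8]
width: 0.0159
t: 7.4
eef_pos: [0.4438, 0.0856, 0.1957]
ee_rot: [-3.142, -0.0, -0.06]
force: [-0.5, -0.4, 0.5]
width: 0.035
t: 8.5
eef_pos: [0.6265, 0.0097, 0.3156]
ee_rot: [3.141, -0.0, 0.22]
force: [-0.6, -0.9, -0.8]
width: 0.0352
```

View pics/c3.png

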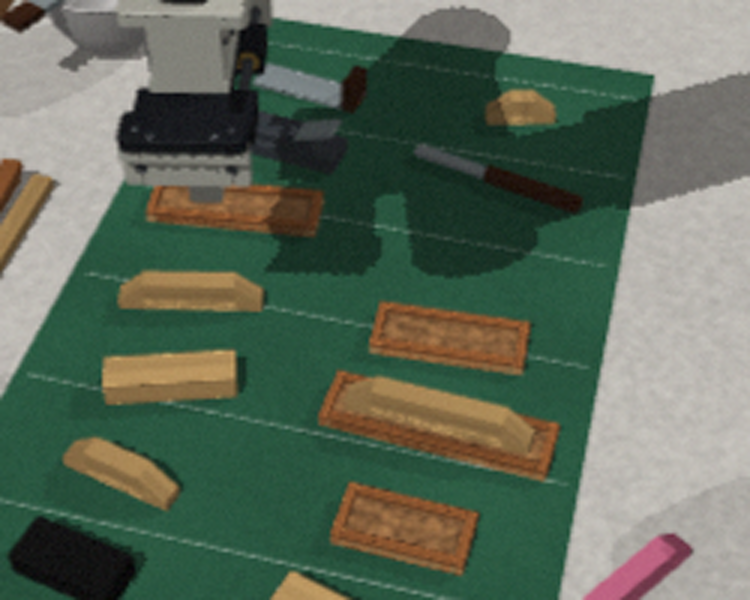

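View pics/top3.png

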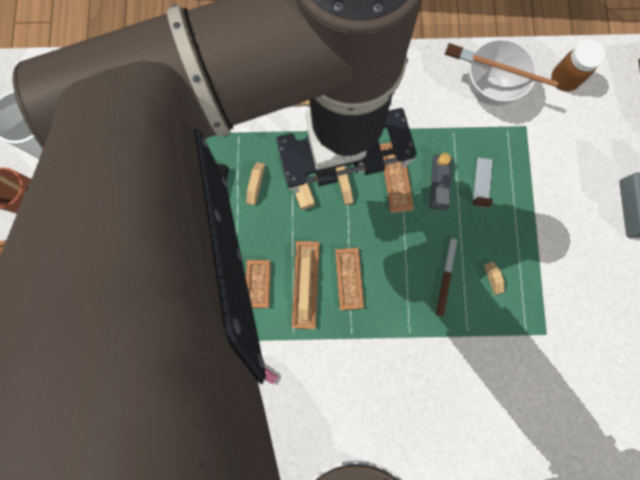

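```bash
python3 - <<'E'
from meas import *
f=dict(np.load("pics/top3.npz"))
hsv=cv2.cvtColor(f["image"],cv2.COLOR_RGB2HSV); uv=np.argwhere(cv2.inRange(hsv,(5,50,60),(25,255,255))>0)[:,::-1]
uv=uv[(uv[:,0]>285)&(uv[:,0]<325)&(uv[:,1]>235)&(uv[:,1]<335)]
P=depthpts(f,uv)*1000; t=P[:,2]>28; W=ray(f,uv[t],.034)*1000; c=W.mean(0);v=np.linalg.svd(W[:,:2]-c[:2],full_matrices=False)[2][0]
print(c,np.median(P[t],0),np.arctan(v[1]/v[0]), t.sum())
E
python3 -m handwheel '[[1,0,0,0],[1,0,-1,0],[0.8,0,-1,0],[0,0,-1,0],[0,0,-1,0],[0,0,-1,0],[0,0,0,0],[0,0,0,0],[0,0,0,0]]' 0.5
```

```text
[443.85280498  85.43899187  34.        ] [443.06170068  85.40349553  34.34110575] -0.05900922457504641 534
t: 9.5
eef_pos: [0.652, 0.0106, 0.2662]
ee_rot: [3.141, -0.001, 0.22]
force: [-0.2, 0.7, -0.4]
width: 0.0442
```

```bash
python3 -m handwheel '[[0.1,0,-2,0],[0.05,0,-2,0],[0,0,-1.5,0],[0,0,-1.2,0],[0,0,-0.8,0],[0,0,-0.4,0],[0,0,0,0],[0,0,0,0]]'
python3 snap.py 4 side; python3 -c "
import cv2;a=cv2.imread('pics/side4.png')[130:330,200:450];cv2.imwrite('pics/c4.png',cv2.resize(a,None,fx=3,fy=3,interpolation=cv2.INTER_CUBIC))"
```

```text
t: 10.3
eef_pos: [0.6536, 0.0106, 0.1872]
ee_rot: [3.142, -0.001, 0.22]
force: [-0.0, -0.1, -0.5]
width: 0.0437
```

View pics/c4.png

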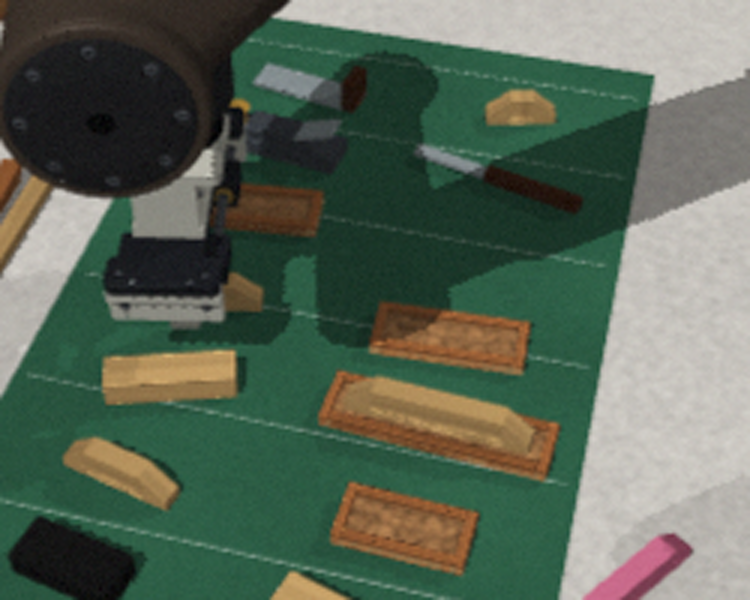

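The gripper is on the 110 brace and clear of the blank at crop (170,375).

```bash
python3 -m handwheel '[[0,0,0,0],[0,0,0,0],[0,0,0,0],[0,0,0,0],[0,0,0,0],[0,0,0,0],[0,0,0,0],[0,0,0.5,0],[0,0,1,0],[0,0,2,0],[0,0,2,0],[0,0,0,0]]' 1 20
python3 -m handwheel '[[0,-0.9,0,-0.015],[0,-2,0,-0.02],[0,-2.5,0,-0.02],[0.1,-2.5,0,-0.02],[0,-2,0,-0.02],[0,-1,0,-0.01],[0,0,0,0],[0,0,0,0],[0,0,-1,0],[0,0,-1,0],[0,0,-1,0],[0,0,-0.5,0],[0,0,-0.2,0],[0,0,0,0],[0,0,0,0]]'
python3 snap.py 5 side; python3 -c "
import cv2;a=cv2.imread('pics/side5.png')[130:330,200:450];cv2.imwrite('pics/c5.png',cv2.resize(a,None,fx=3,fy=3,interpolation=cv2.INTER_CUBIC))"
```

```text
t: 11.55
eef_pos: [0.6546, 0.0108, 0.2457]
ee_rot: [3.141, -0.006, 0.221]
force: [0.1, -0.4, 0.5]
width: 0.0161
t: 13.05
eef_pos: [0.6545, -0.0984, 0.2049]
ee_rot: [3.141, -0.0, 0.115]
force: [-0.7, 0.0, -0.2]
width: 0.0158
```

View pics/c5.png

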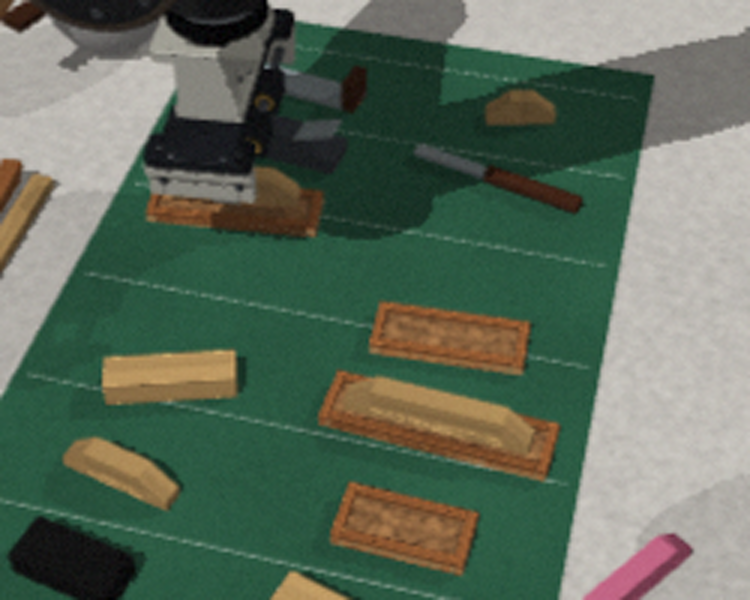

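The brace hangs over its cradle, with its near end at crop (305,195). Lower and release, then travel toward the 85.

```bash
python3 -m handwheel '[[0,0,-0.4,0],[0,0,-0.3,0],[0,0,-0.2,0],[0,0,0,0],[0,0,0,0]]'
python3 -m handwheel '[[0,0,0,0],[0,0,0,0],[0,0,0,0],[0,0,0,0],[0,0,0,0]]' 0.6
python3 -m handwheel '[[0,0,1,0],[0,0,2,0],[0,0,2,0],[0,0,2,0],[0,2,0,-0.03],[-0.1,3,0,-0.03],[-0.1,3.5,0,-0.03],[-0.1,3.5,0,-0.04],[-0.1,3.5,0,-0.04],[-0.1,3.5,0,-0.04],[-0.1,3.5,0,-0.04],[-0.2,3,0,-0.04],[-0.1,2.5,0,-0.04],[0,0,0,0],[0,0,0,0],[0,0,0,0]]' 0.5
python3 snap.py 6 side top; python3 -c "
import cv2;a=cv2.imread('pics/side6.png')[130:330,200:450];cv2.imwrite('pics/c6.png',cv2.resize(a,None,fx=3,fy=3,interpolation=cv2.INTER_CUBIC))"
python3 - <<'E'
from meas import *
f=dict(np.load("pics/top6.npz"))
hsv=cv2.cvtColor(f["image"],cv2.COLOR_RGB2HSV); uv=np.argwhere(cv2.inRange(hsv,(5,50,60),(25,255,255))>0)[:,::-1]
uv=uv[(uv[:,0]>370)&(uv[:,0]<420)&(uv[:,1]>135)&(uv[:,1]<220)]
P=depthpts(f,uv)*1000; t=(P[:,2]>28)&(P[:,2]<40); W=ray(f,uv[t],.034)*1000; c=W.mean(0);v=np.linalg.svd(W[:,:2]-c[:2],full_matrices=False)[2][0]
print(c,np.median(P[t],0),np.arctan(v[1]/v[0]), t.sum())
E
```

```text
t: 13.6
eef_pos: [0.6543, -0.0985, 0.1956]
ee_rot: [3.142, 0.0, 0.115]
force: [0.4, -0.4, 0.7]
width: 0.016
t: 14.1
eef_pos: [0.6543, -0.0985, 0.1957]
ee_rot: [3.142, -0.0, 0.115]
force: [0.3, -0.5, -1.0]
width: 0.0351
t: 15.7
eef_pos: [0.6453, 0.1809, 0.266]
ee_rot: [-3.142, -0.0, -0.215]
force: [0.8, 0.1, 0.4]
width: 0.0434
[654.6514248  -98.05739378  34.        ] [653.81355511 -98.11640195  34.39914523] 0.10095636697513687 376
```

View pics/c6.png

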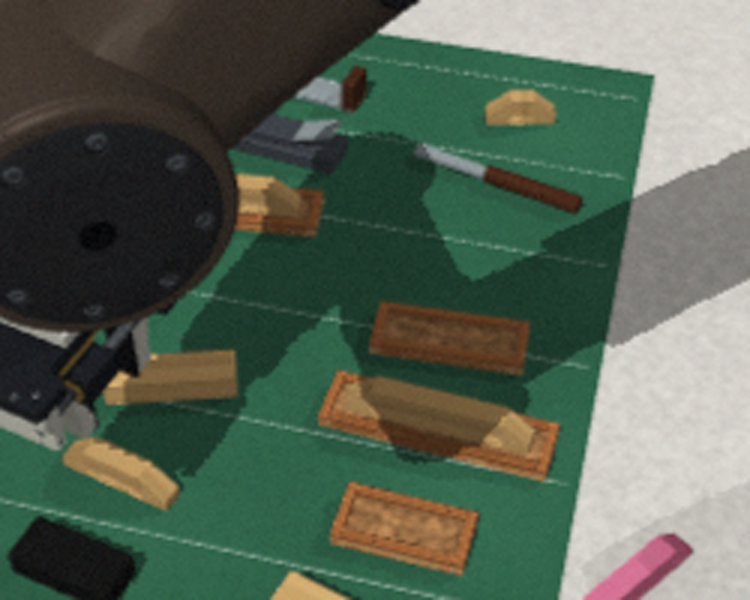

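Run:
```python
from meas import *
f=dict(np.load("pics/top0.npz"))
hsv=cv2.cvtColor(f["image"],cv2.COLOR_RGB2HSV); m=hsv[:,:,2]<45
uv=np.argwhere(m)[:,::-1]; uv=uv[(uv[:,0]>195)&(uv[:,0]<235)&(uv[:,1]>155)&(uv[:,1]<210)]
P=depthpts(f,uv)*1000; print(np.percentile(P[:,2],[5,50,95]))
W=ray(f,uv,.02)[:,:2]*1000; a=-.215; L=np.array([np.cos(a),np.sin(a)]); N=np.array([-np.sin(a),np.cos(a)])
d=W-[645,183]; print("across",np.percentile(d@N,[1,50,99]),"along",np.percentile(d@L,[1,99]), cv2.minAreaRect(W.astype(np.float32)))
k=abs(d@L)<20; print("near jaw", np.percentile((d@N)[k],1))
```

```text
[11.85001505 22.4511926  25.22095151]
across [54.7352141  73.44614567 92.27732068] along [-49.63160929  22.62301223] ((647.443603515625, 257.7320251464844), (38.323814392089844, 74.44860076904297), 79.61333465576172)
near jaw 55.27893722881752
```

55 mm clear on that side, so the 43 mm half-span is fine.

```bash
python3 -m handwheel '[[0,0.2,-2,0],[0,0,-2,0],[0,0,-1.5,0],[0,0,-1.2,0],[0,0,-0.8,0],[0,0,-0.4,0],[0,0,0,0],[0,0,0,0]]' 0.55
python3 -m handwheel '[[0,0,0,0],[0,0,0,0],[0,0,0,0],[0,0,0,0],[0,0,0,0],[0,0,0,0],[0,0,0,0],[0,0,0.5,0],[0,0,1,0],[0,0,2,0],[0,0,2,0],[0,0,2,0],[0,0,0,0]]' 1 20
python3 snap.py 7 side
```

```text
t: 16.6
eef_pos: [0.6456, 0.1837, 0.1872]
ee_rot: [-3.141, -0.001, -0.215]
force: [0.1, -0.2, 0.2]
width: 0.0393
t: 17.9
eef_pos: [0.6464, 0.184, 0.2658]
ee_rot: [-3.138, -0.005, -0.214]
force: [0.2, 0.6, 0.7]
width: 0.0158
```

View pics/side7.png

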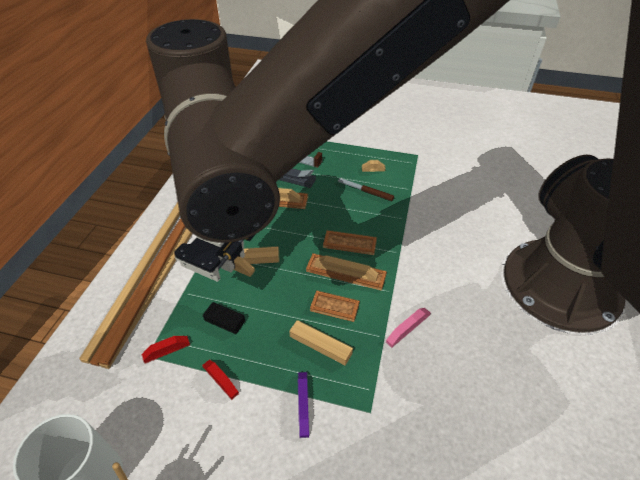

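The 85 brace is lifted at (240,265). Now to its cradle.

```bash
python3 -m handwheel '[[-1,-1,0,0.02],[-2,-2,0,0.03],[-2.3,-2.2,0,0.03],[-2.3,-2.2,0,0.03],[-2.3,-2.2,0,0.03],[-2.3,-2.2,0,0.03],[-2.3,-2.2,0,0.03],[-2.3,-2.2,0,0.03],[-1.5,-1.4,0,0.03],[-0.9,-0.6,0,0.01],[0,0,0,0],[0,0,-1,0],[0,0,-2,0],[0,0,-1.5,0],[0,0,-1,0],[0,0,-0.5,0],[0,0,0,0],[0,0,0,0]]'
python3 snap.py 8 side; python3 -c "
import cv2;a=cv2.imread('pics/side8.png')[130:330,200:450];cv2.imwrite('pics/c8.png',cv2.resize(a,None,fx=3,fy=3,interpolation=cv2.INTER_CUBIC))"
```

```text
t: 19.75
eef_pos: [0.4537, 0.0018, 0.2018]
ee_rot: [3.142, -0.0, 0.055]
force: [-0.6, 0.2, -0.4]
width: 0.0155
```

View pics/c8.png

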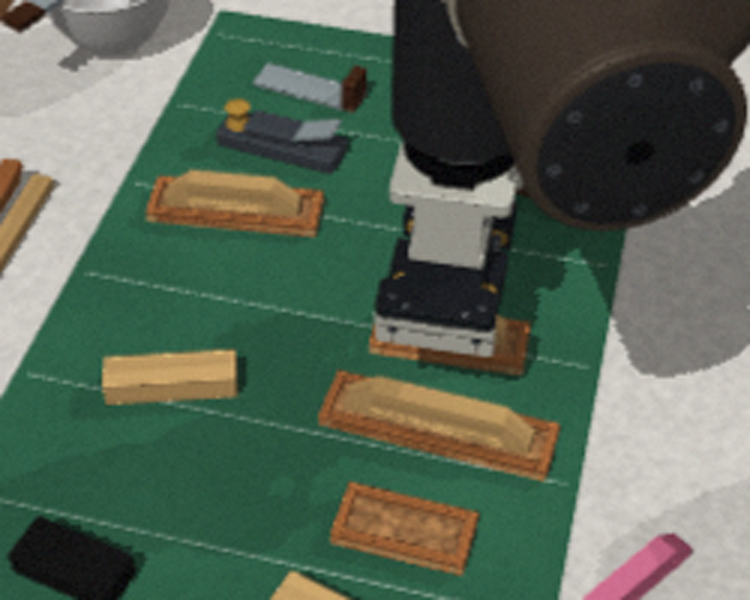

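```bash
python3 -m handwheel '[[0,0,-0.3,0],[0,0,-0.2,0],[0,0,-0.1,0],[0,0,0,0],[0,0,0,0]]'
python3 -m handwheel '[[0,0,0,0],[0,0,0,0],[0,0,0,0],[0,0,0,0],[0,0,0,0]]' 0.6
python3 -m handwheel '[[0,0,1,0],[0,0,2,0],[0,0,2,0],[0,0,2,0],[0,-2,0,0.03],[0,-2,0,0.03],[0,-2,0,0.03],[0,-2,0,0.03],[0,-2,0,0.03],[0,-2,0,0.03],[0,-2,0,0.03],[0,0,0,0],[0,0,0,0]]' 0.5
python3 snap.py 9 side top; python3 -c "
import cv2;a=cv2.imread('pics/side9.png')[130:330,200:450];cv2.imwrite('pics/c9.png',cv2.resize(a,None,fx=3,fy=3,interpolation=cv2.INTER_CUBIC))"
python3 - <<'E'
from meas import *
f=dict(np.load("pics/top9.npz"))
hsv=cv2.cvtColor(f["image"],cv2.COLOR_RGB2HSV); U=np.argwhere(cv2.inRange(hsv,(5,50,60),(25,255,255))>0)[:,::-1]
def q(x0,x1,y0,y1,zt):
    uv=U[(U[:,0]>x0)&(U[:,0]<x1)&(U[:,1]>y0)&(U[:,1]<y1)]
    P=depthpts(f,uv)*1000; t=(P[:,2]>zt*1000-6)&(P[:,2]<zt*1000+6); W=ray(f,uv[t],zt)*1000; c=W.mean(0);v=np.linalg.svd(W[:,:2]-c[:2],full_matrices=False)[2][0]
    print(c,np.median(P[t],0),np.arctan(v[1]/v[0]), t.sum())
q(330,370,240,315,.034); q(475,515,250,300,.026)
f=dict(np.load("pics/top0.npz"));a=f["image"][250:305,465:525,::-1];cv2.imwrite("pics/b60.png",cv2.resize(a,None,fx=9,fy=9,interpolation=cv2.INTER_CUBIC))
E
```

```text
t: 20.3
eef_pos: [0.4533, 0.0015, 0.1957]
ee_rot: [3.142, -0.0, 0.055]
force: [-0.0, 0.4, -0.5]
width: 0.0162
t: 20.8
eef_pos: [0.4533, 0.0016, 0.1957]
ee_rot: [-3.142, -0.0, 0.055]
force: [-0.8, -0.2, 0.5]
width: 0.0349
t: 22.1
eef_pos: [0.4532, -0.1387, 0.2662]
ee_rot: [3.142, -0.0, 0.264]
force: [-0.1, -0.1, 0.3]
width: 0.0439<stdin>:6: RuntimeWarning: Mean of empty slice.
  ret = um.true_divide(
Traceback (most recent call last):
IndexError: index 0 is out of bounds for axis 0 with size 0
```

View pics/c9.png

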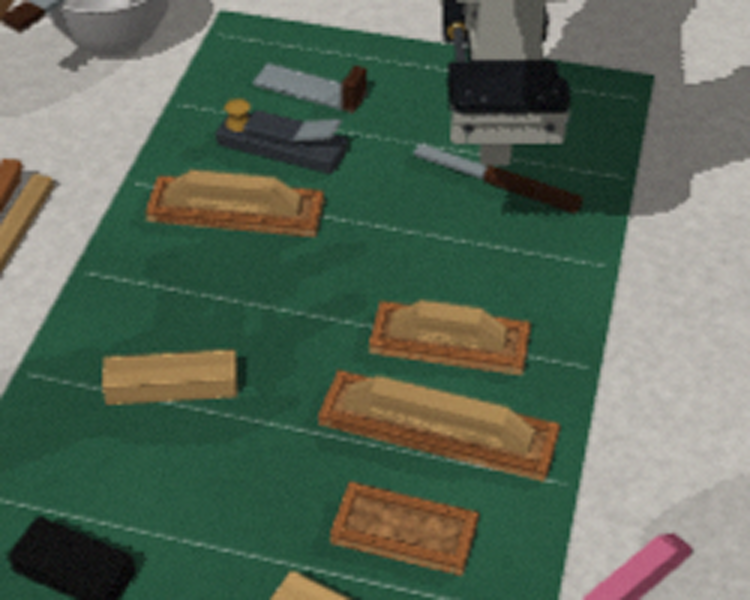

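Run:
```python
from meas import *
for nm,(x,y) in (("top0",(495,277)),("side0",(374,167))):
    f=dict(np.load(f"pics/{nm}.npz"))
    hsv=cv2.cvtColor(f["image"],cv2.COLOR_RGB2HSV); l=cv2.connectedComponents(cv2.inRange(hsv,(5,50,60),(25,255,255)))[1]
    uv=np.argwhere(l==l[y,x])[:,::-1]; P=depthpts(f,uv)*1000
    for zl in(8,12,18):
        W=P[P[:,2]>zl][:,:2]; r=cv2.minAreaRect(W.astype(np.float32)); v=np.linalg.svd(W-W.mean(0),full_matrices=False)[2][0]
        print(nm,zl,W.mean(0).round(1),round(np.arctan(v[1]/v[0]),3),np.round(r[0],1),np.round(r[1],1),round(r[2],1))
f=dict(np.load("pics/top0.npz"));a=f["image"][250:305,465:525,::-1];cv2.imwrite("pics/b60.png",cv2.resize(a,None,fx=9,fy=9,interpolation=cv2.INTER_CUBIC))
print(ray(f,[[480,260],[510,295]],.026))
```

```text
top0 8 [ 448.3 -273.6] 1.516 [ 432.5 -125.5] [ 58.3 326. ] 6.2
top0 12 [ 447.9 -274. ] -1.486 [ 405.  -129.8] [ 56.1 323.6] 16.5
top0 18 [ 448.1 -274. ] -1.397 [ 407.8 -128.8] [ 46.5 323.9] 15.9
side0 8 [ 444.4 -255.9] -1.467 [382.  199.3] [ 58.  983.7] 7.7
side0 12 [ 444.  -252.7] -1.466 [381.6 199.2] [ 58.  983.7] 7.8
side0 18 [ 442.8 -241.8] -1.465 [405.8 202. ] [ 41.3 983.9] 4.8
[[ 0.48178423 -0.24663357  0.026     ]
 [ 0.41499672 -0.29734196  0.026     ]]
```

```bash
sleep 0
```

```text
(no output)
```

View pics/b60.png

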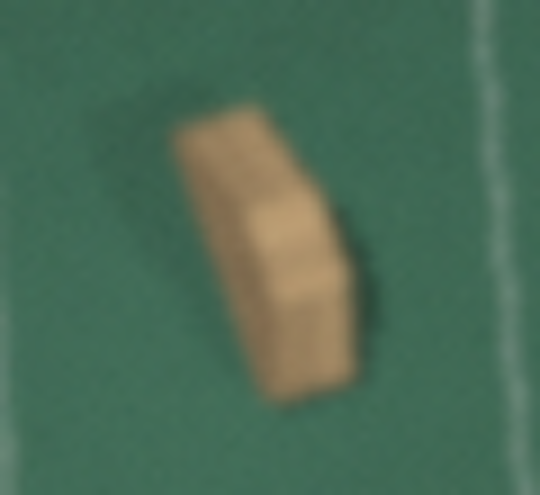

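Run:
```python
from h import *
f=dict(np.load("pics/top0.npz"))
c=lambda p:np.array(p)/9+[465,250]
for a,b,z in(((172,132),(262,395),0),((250,212),(282,296),.026),((318,192),(348,264),.026)):
    A,B=ray(f,c(a),z)[0],ray(f,c(b),z)[0]; d=A-B; print(np.arctan2(d[1],d[0]),np.linalg.norm(d))
print(ray(f,c((300,241)),.026))
```

```text
0.2542775596030811 0.05871385118733733
0.28770778433845257 0.0183739788996651
0.31680176943099253 0.01593600403820877
[[ 0.44938423 -0.27850224  0.026     ]]
```

```bash
python3 -m handwheel '[[-0.1,-1.7,0,0],[-0.1,-3,0,0],[-0.1,-3,0,0],[-0.1,-3,0,0],[0,-2,0,0],[0,-1,0,0],[0,0,0,0],[0,0,-2,0],[0,0,-2,0],[0,0,-1.5,0],[0,0,-1.2,0],[0,0,-0.8,0],[0,0,-0.4,0],[0,0,0,0],[0,0,0,0]]'
python3 snap.py 10 side; python3 -c "
import cv2;a=cv2.imread('pics/side10.png')[130:230,300:450];cv2.imwrite('pics/c10.png',cv2.resize(a,None,fx=5,fy=5,interpolation=cv2.INTER_CUBIC))"
```

```text
t: 23.7
eef_pos: [0.4496, -0.2754, 0.1871]
ee_rot: [3.141, -0.001, 0.265]
force: [0.9, 0.2, -1.1]
width: 0.0439
```

View pics/c10.png

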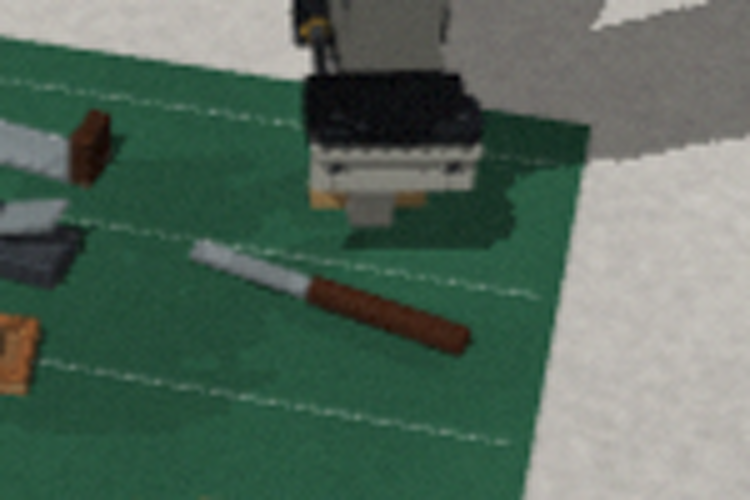

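Finger centred on the shortest brace (crop (370,200)). Grasp it, lift high, and carry it over.

```bash
python3 -m handwheel '[[0,0,0,0],[0,0,0,0],[0,0,0,0],[0,0,0,0],[0,0,0,0],[0,0,0,0],[0,0,0,0],[0,0,0.5,0],[0,0,1,0],[0,0,2,0],[0,0,2,0],[0,0,2,0],[0,0,1.5,0],[0,0,0,0]]' 1 20
python3 -m handwheel '[[0,1.2,0,-0.01],[0,2.5,0,-0.02],[0,3,0,-0.02],[0,3,0,-0.02],[0,3,0,-0.02],[0,3,0,-0.02],[0,3,0,-0.02],[0,3,0,-0.02],[0,3,0,-0.02],[0,3,0,-0.02],[0,3,0,-0.02],[0,3,0,-0.02],[-0.1,3,0,-0.02],[-0.1,3,0,-0.02],[0,2.5,0,-0.02],[0,2,0,-0.01],[0,0,0,0],[0,0,0,0]]'
python3 -m handwheel '[[0,0,-1,0],[0,0,-2,0],[0,0,-2,0],[0,0,-1.5,0],[0,0,-0.8,0],[0,0,0,0],[0,0,0,0]]'
python3 snap.py 11 side; python3 -c "
import cv2;a=cv2.imread('pics/side11.png')[230:380,250:450];cv2.imwrite('pics/c11.png',cv2.resize(a,None,fx=4,fy=4,interpolation=cv2.INTER_CUBIC))"
```

```text
t: 25.15
eef_pos: [0.45, -0.2757, 0.2796]
ee_rot: [3.139, -0.004, 0.266]
force: [1.1, 0.7, 0.9]
width: 0.0159
t: 26.95
eef_pos: [0.447, 0.1666, 0.2763]
ee_rot: [3.141, 0.001, -0.034]
force: [-0.4, -0.1, -0.1]
width: 0.0156
t: 27.65
eef_pos: [0.4475, 0.1663, 0.2038]
ee_rot: [3.141, -0.0, -0.035]
force: [0.2, 0.4, 0.5]
width: 0.0157
```

View pics/c11.png

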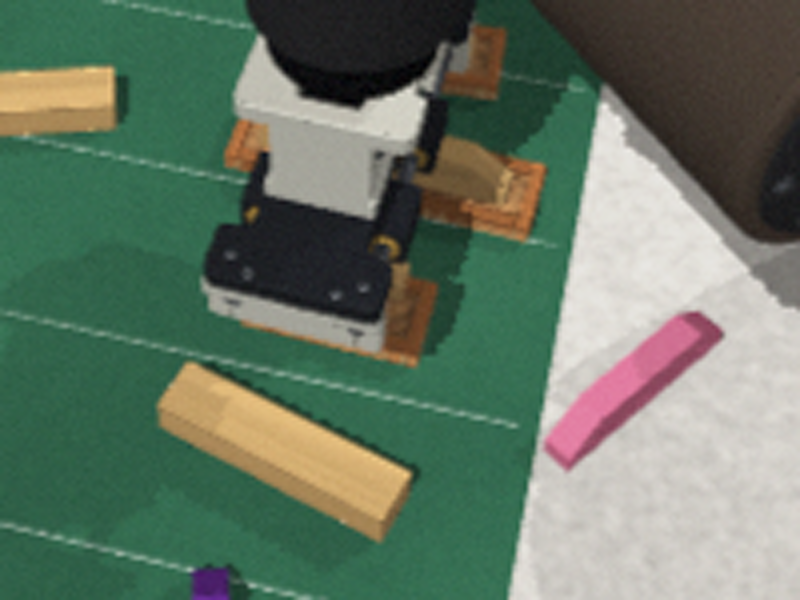

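The y is 1 cm short because I mis-summed the rows. Correct it before lowering.

```bash
python3 -m handwheel '[[0,0,0.5,0],[0,0.5,0,0],[0,0.5,0,0],[0,0,0,0],[0,0,-0.5,0],[0,0,-0.4,0],[0,0,-0.3,0],[0,0,-0.1,0],[0,0,0,0],[0,0,0,0]]'
python3 -m handwheel '[[0,0,0,0],[0,0,0,0],[0,0,0,0],[0,0,0,0],[0,0,0,0]]' 0.6
python3 -m handwheel '[[0,0,1,0],[0,0,2,0],[0,0,2,0],[0,0,2,0],[0,0,2,0],[1,3,3,0],[1,3,3,0],[0,4,3,0],[0,4,3,0],[0,4,0,0],[0,4,0,0],[-1,4,0,0],[-1,4,0,0],[-1,4,0,0],[-1,4,0,0],[0,3,0,0],[0,0,0,0],[0,0,0,0]]'
python3 snap.py 12 side top
```

```text
t: 28.7
eef_pos: [0.4474, 0.1765, 0.1956]
ee_rot: [3.141, 0.0, -0.035]
force: [0.1, 0.5, 0.4]
width: 0.0157
t: 29.2
eef_pos: [0.4473, 0.1766, 0.1957]
ee_rot: [-3.142, -0.0, -0.035]
force: [-0.8, -0.4, -0.2]
width: 0.0352
t: 31.0
eef_pos: [0.4269, 0.5869, 0.4054]
ee_rot: [3.141, 0.0, -0.034]
force: [0.4, -0.3, 0.1]
width: 0.0351
```

View pics/top12.png

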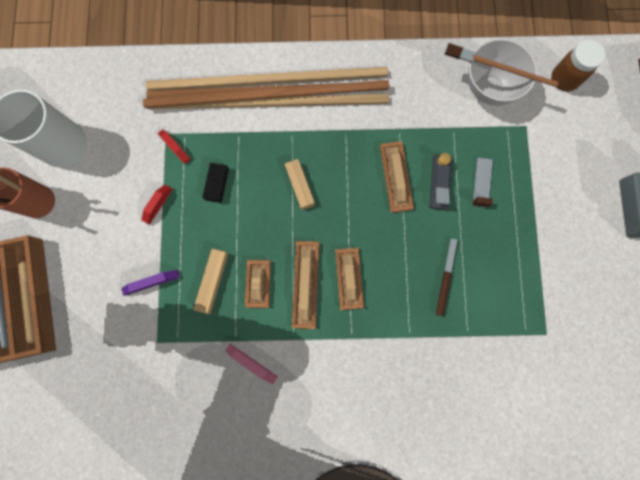

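View pics/side12.png

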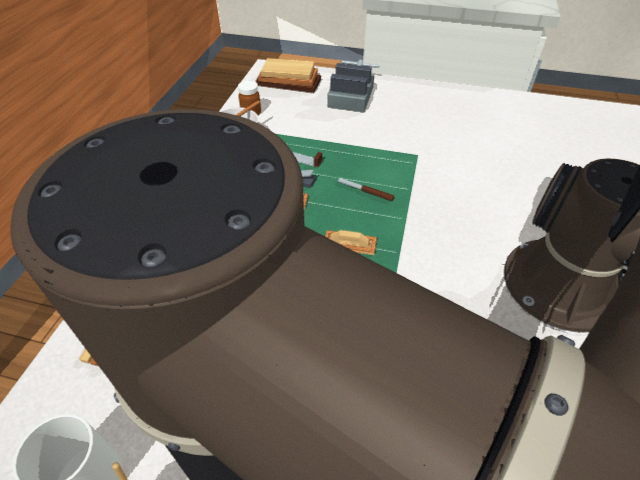

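The top view shows all four braces in their cradles: (257,284), (306,285), (349,279) and (397,177). The blanks are unmoved. Now a numeric check.

Run:
```python
from meas import *
f=dict(np.load("pics/top12.npz")); f0=dict(np.load("pics/top0.npz"))
C={135:(305,285,444.8,85,-.059),110:(396,177,654.4,-98.3,.115),85:(349,279,453.8,1.2,.056),60:(257,284,447.9,176.3,-.035)}
hsv=cv2.cvtColor(f["image"],cv2.COLOR_RGB2HSV); U=np.argwhere(cv2.inRange(hsv,(5,50,60),(25,255,255))>0)[:,::-1]
for k,(x,y,X,Y,a) in C.items():
    uv=U[(abs(U[:,0]-x)<22)&(abs(U[:,1]-y)<48)]; P=depthpts(f,uv)*1000; t=(P[:,2]>28)&(P[:,2]<40); W=ray(f,uv[t],.034)[:,:2]*1000
    d=W-[X,Y]; L=np.array([np.cos(a),np.sin(a)]);N=np.array([-L[1],L[0]]); m=d.mean(0); q=np.linalg.svd(W-W.mean(0),full_matrices=False)[2][0]
    r=cv2.minAreaRect(W.astype(np.float32))
    print(k,t.sum(),"along",round(m@L,1),"across",round(m@N,1),"ztop",np.median(P[t],0)[2].round(1),"ang",round(np.arctan(q[1]/q[0])-a,3),np.round(r[1],1))
for p in((300,184),(211,281)):
    print(p,[top_pose(g,p,zt=.022,zlo=.017)[0].round(1) for g in(f0,f)])
```

```text
135 524 along -0.6 across 0.5 ztop 34.3 ang -0.0 [ 16.4 115.2]
110 377 along 0.2 across 0.1 ztop 34.1 ang -0.005 [88.8 17.2]
85 279 along 1.2 across 0.4 ztop 34.1 ang 0.022 [64.1 16.1]
60 181 along -1.7 across -0.3 ztop 33.2 ang 0.002 [39.2 16.8]
(300, 184) [array([640.8,  94. ]), array([641.1,  94.1])]
(211, 281) [array([454.2, 265.3]), array([453.8, 265.4])]
```

```bash
python3 -c "
from station import arm
print(arm.job_done())"
```

```text
the job is handed in; nothing more can be done
None
```

I set all four braces into the cradles of their own length, longest first (135, 110, 85, 60), and handed the job in. It took about 31 s of the 102 s, and no verdict was reported.

| Brace | Along trough (mm) | Across trough (mm) | Top above bench (mm, ideal 34) | Angle to trough (rad) |
|---|---|---|---|---|
| 135 | -0.6 | 0.5 | 34.3 | 0.000 |
| 110 | 0.2 | 0.1 | 34.1 | -0.005 |
| 85 | 1.2 | 0.4 | 34.1 | 0.022 |
| 60 | -1.7 | -0.3 | 33.2 | 0.002 |

- **Fit:** all of these are well inside the limits of 10 mm along and 9 mm across.
- **Blanks and look-alikes:** both blanks measured within 0.5 mm of where they started. The red, pink and purple pieces were not touched.
- **Gripper:** it was well clear of everything at hand-in.

- **Corrected mid-carry:** I mis-summed one carry, so the 60 brace arrived 10 mm short. I corrected it before lowering.
- **Checks that failed or disagreed:**
  - A position check on the 85 brace failed because the arm blocked the top camera, so I checked it by eye then and measured it at the end.
  - The side camera was mostly blocked in the final view, so the table rests on the top camera alone.
  - The two cameras differed by 2–7 mm in the first measurements. I relied mainly on the top one.

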